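Make up a coffee tray and a soda tray at the drinks station

TASK

Make up the two orders. Brown tray: lay the wooden serving board squarely on the black rectangle first, then stand the coffee cup upright in the middle of the board, and put the white-lidded sugar jar in the middle of the white spot. Blue tray: stand the amber tumbler in the middle of the yellow spot and the red-lidded cherry jar in the middle of the red spot; never tip the cup, tumbler or jars over, and leave the green-lidded mint jar where it stands.

Things in the scene. Friction and masses are not known exactly. Their poses are not given: they have to be found in the camera images.
- coffee_tray: Brown serving tray for the coffee order. Fixed, 220 x 150 mm (x by y), rim 14 mm high, walls 5 mm; things on its floor stand 5 mm above the counter. Origin under its middle at counter height, z up, x roughly away from the robot. Printed on the floor: a black rectangle (68 x 118 mm) centred at x = -40 mm, y = 0, for the board; a white spot (64 mm across) at x = +60 mm, y = 0, for the sugar jar.
- soda_tray: Blue serving tray for the soda order. Fixed, 220 x 150 mm (x by y), rim 14 mm high, walls 5 mm; things on its floor stand 5 mm above the counter. Origin under its middle at counter height, z up, x roughly away from the robot. Printed on the floor, two spots 64 mm across: yellow, centred at x = -50 mm, y = 0, for the tumbler; red, at x = +55 mm, y = 0, for the cherry jar.
- board: Small flat serving board of pale wood, 60 mm (its x) by 110 mm (its y) and 14 mm thick, about 90 g, lying flat. Origin at the centre of its underside, z up. Grip it across its 60 mm width (along its x). Laid squarely on the black rectangle its x lies along the coffee tray's x, either way round.
- cup: White ceramic coffee cup, open at the top, 60 mm tall, 60 mm across the rim, with a handle on its y side (+y), about 160 g. Origin at the centre of its underside (on the cup's axis, not counting the handle), z up. Grip it across the outside along its x, clear of the handle, which reaches to y = +67 mm at heights of 8 to 54 mm. Which way the handle points in the end does not matter.
- tumbler: Amber (orange) tumbler without handle, open at the top, 68 mm tall, 60 mm across the rim and 48 mm at the foot, straight sloping sides, about 120 g. Origin at the centre of its underside, z up; turning it about z changes nothing.
- sugar_jar: Sugar jar, cream-white with a white lid: a closed upright cylinder: 50 mm across the body (51 mm at the lid), 62 mm tall, the lid being the top 16 mm, about 180 g. Origin at the centre of its underside, z up; turning it about z changes nothing.
- cherry_jar: Cherry syrup jar, dark red with a bright red lid: a closed upright cylinder: 50 mm across the body (51 mm at the lid), 62 mm tall, the lid being the top 16 mm, about 180 g. Origin at the centre of its underside, z up; turning it about z changes nothing.
- mint_jar: Mint syrup jar, dark green with a green lid, to be left where it stands: a closed upright cylinder: 50 mm across the body (51 mm at the lid), 62 mm tall, the lid being the top 16 mm, about 180 g. Origin at the centre of its underside, z up; turning it about z changes nothing.
Things that resemble listed ones, but are neither listed nor needed, are in the scene too. Leave any pink or purple look-alike of the cup alone.

How it is judged:
On the way, in this order (a step that is already met when the one before it is completed fails the run):
1. the board lies squarely on the coffee tray's black rectangle, released (x of board in the frame of coffee_tray between -0.052 and -0.028 m and y of board in the frame of coffee_tray between -0.012 and 0.012 m and z of board in the frame of coffee_tray between 0.001 and 0.01 m and angle between board's own z axis and vertical below 0.12 rad and angle between the x axis of board and the x axis of coffee_tray, either way round below 0.2 rad and linear speed of board below 0.02 m/s and contact force between board and the fingers below 0.2 N), for 0.2 s.
2. then the cup stands upright in the middle of the board, which is still in its place (x of board in the frame of coffee_tray between -0.052 and -0.028 m and y of board in the frame of coffee_tray between -0.012 and 0.012 m and z of board in the frame of coffee_tray between 0.001 and 0.01 m and angle between each of board, cup's own z axis and vertical below 0.12 rad and angle between the x axis of board and the x axis of coffee_tray, either way round below 0.2 rad and x of cup in the frame of board between -0.008 and 0.008 m and y of cup in the frame of board between -0.008 and 0.008 m and z of cup in the frame of board between 0.01 and 0.019 m and linear speed of cup below 0.02 m/s and contact force between cup and the fingers below 0.2 N), for 0.2 s.
At the end, for the whole second after the job is handed in: Board within 12 mm (tray x, y) and 0.2 rad of its rectangle, cup on it within 8 mm of its middle (x, y), sugar jar, tumbler and cherry jar within 12 mm (x, y) of the middles of their spots; all upright within 0.12 rad, released, at rest; mint jar within 20 mm of its start (all of step 2 and linear speed of each of board, sugar_jar, tumbler, cherry_jar below 0.02 m/s and contact force between each of board, sugar_jar, tumbler, cherry_jar and the fingers below 0.2 N and x of sugar_jar in the frame of coffee_tray between 0.048 and 0.072 m and y of sugar_jar in the frame of coffee_tray between -0.012 and 0.012 m and z of sugar_jar in the frame of coffee_tray between 0.001 and 0.01 m and angle between each of sugar_jar, tumbler, cherry_jar's own z axis and vertical below 0.12 rad and x of tumbler in the frame of soda_tray between -0.062 and -0.038 m and y of tumbler in the frame of soda_tray between -0.012 and 0.012 m and z of tumbler in the frame of soda_tray between 0.001 and 0.01 m and x of cherry_jar in the frame of soda_tray between 0.043 and 0.067 m and y of cherry_jar in the frame of soda_tray between -0.012 and 0.012 m and z of cherry_jar in the frame of soda_tray between 0.001 and 0.01 m and distance of mint_jar from where it was at the start of the episode below 0.02 m); the robot touches nothing.
It fails at once if the cup, the tumbler or a jar is tipped over (more than 0.7 rad) (angle between any of cup, tumbler, sugar_jar, cherry_jar, mint_jar's own z axis and vertical above 0.7 rad).
It fails at once if the mint jar is moved more than 30 mm from its place (distance of mint_jar from where it was at the start of the episode above 0.03 m).
It also fails if it takes over 134 s, if anything falls off the work surface, if the arm or the gripper's body presses on something with over 40 N, if the wrist force passes 120 N, or if a joint passes its speed limit or range.

ROBOT

A 7-joint arm with a two-finger parallel gripper is mounted at the origin on the work surface. World frame = base frame: x ahead of the robot, y to its left, z up, the work surface at z = 0. Lengths are in m, angles in rad, forces in N, time in s.
With the tool pointing down it reaches from about 0.425 to 0.925 m from the base axis. Payload 6.8 kg.
Tool frame: the origin (TCP) lies midway between the tips of the shut fingers; the grasp point (between the pads) lies 19 mm behind it; z points along the fingers, y is the line along which they close (so a half turn about z gives the same grasp; the last joint's range is limited). The gripper opens to 85 mm and grips with 20 to 120 N. Pads are 22 mm wide; open, the fingers measure 114 mm over their backs; the gripper's body (76 mm by 85 mm) begins 54 mm behind the grasp point. The pads swing forward as they close: fully open they stand 13 mm farther back than shut.
Start: joints at [1.083, 0.477, 0.022, 1.555, -0.011, 1.109, -0.083], TCP at [0.25, -0.627, 0.231] pointing down, gripper open.
Joint ranges: [-2.96, 2.96], [-0.34, 2.1], [-1.41, 1.46], [0.24, 2.44], [-1.37, 4.51], [0.17, 1.92], [-2.96, 2.96]. Speed limits (rad/s): [2.39, 2.39, 3.14, 3.14, 3.14, 3.14, 3.14].

INTERFACE

Orientations are given as a rotation vector (axis times angle).
In Python, from bench import r gives the robot as it stands. The module is installed in compiled form; this text tells all that it offers.
- The arm moves only by the tool apply_moves, never from a script. Its argument "rows" is a list of rows, each a list of 6 numbers: the shift along the tool's x, y, z scaled (see below), then the turn, a rotation vector about the tool's x, y, z scaled (see below). A call has 1 to 5 rows; each row is the pose to reach, as a shift and turn from the pose commanded when the call began, along the tool's axes at that moment; what a row does not reach only later rows make up. The controller multiplies each number of a shift by 0.25 m and each number of a turn by 90 degrees. A row lasts 1/8 s, in which the tool goes at most 62.5 mm and 10.7 degrees, less where a joint would pass 70% of its speed; a pose out of reach is approached as far as the arm can. A call with a number of a shift or a turn outside -1 to 1 is refused whole. A call with a gripper value outside its range is refused whole. "claw" is the opening, from 0 (shut) to 1 (fully open), set as the call begins (left out, the last holds). The fingers move at their own pace and stop on an object; "newtons" is the grip in N (left out, the last holds). Time passes only in rows, so rows that repeat a pose let the fingers close. It gives the time, the measured TCP pose, the force, the opening and the grip force at its end, in the units of the state.
- r.get_obs(): the state, without advancing time (a new reading comes with each control period).
- r.grab_frame(name): name is "scene" or "side" or "wrist"; returns a dict with "pixels" (384x512x3 uint8, red, green, blue), "intrinsics" (3x3 intrinsics, pixels), "eye" and "attitude" of the camera in the world. Camera axes: x right, y up, looking along -z (the intrinsics and any distortion apply to the point x, -y, -z); pixel columns grow to the right and rows downward; lengths in m; the calibration is good to about 2 mm. A picture is of the moment at which its call begins. There is no depth.
- r.hand_in(): hands the job in; it is judged then, once.
Trained networks look in a picture, given as the dict that the camera call returned (one of the last four; its "shot" number tells which), for a name from the list of things; names that differ only in an ending like _2 or _b are one class to them, and where a whole thing is asked for, a point or a joint stands for the part that bears it (a point fixed in the world has none). Each returns a list of dicts, best first, with "conf" (0 to 1); they miss things now and then, are a little off and sometimes report something else, mostly with a low value. They report only what shows in the picture. A call takes as long as a camera call. They do not tell look-alikes from the thing itself.
- r.search_frame(picture, thing): "rect" ([left, top, width, height] in pixels, round what is visible of it).
- r.outline_of(picture, thing): "pixels" (384x512 bool, what is visible of it) and "rect" ([left, top, width, height] in pixels, round what is visible of it).
- r.landmark_of(picture, thing): "point" ([column, row] in pixels: a listed point, or the origin of a listed thing).
The state is a dict: "clock": time; "joints": joint angles; "qvel": joint speeds; "tau": joint torques, N m; "tcp_pos": TCP position; "orientation": TCP orientation; "contact_force": force on the tool from outside, world axes, zero at the start; "moment": the same for the moment, N m; "grip_width": finger opening in m; "gripper_force": force on a finger pad.
Only numpy, scipy, OpenCV 4.12 (cv2) and the standard library are available. Lean on these libraries where they do the work, as an engineer would, in place of code of your own. Each camera call takes 0.05 s, during which the arm holds its last target. There are 200 camera calls.

## Working session

There is one attempt and no reset: what is moved stays moved. The work goes in short steps, Python scripts to look and compute and a tool call to move; the robot and the scene stay as the last step left them, time stands still between calls to the robot, and variables do not carry over. Pictures are saved under pics/ and viewed, at most 14 in all, crops included, and the job is handed in when it is done.

Besides the shell and the picture viewer there is one more tool, called after ">>>" by a JSON object that holds its "api" and its "payload", one argument or row to a line. apply_moves: Moves the arm, as the interface text tells. Its arguments: {"type":"object","properties":{"rows":{"type":"array","items":{"type":"array","items":{"type":"number"}}},"claw":{"type":"number"},"newtons":{"type":"number"}},"required":["rows"]}

```bash
mkdir -p pics; cat > h.py <<'E'
import numpy as np, cv2
from scipy.spatial.transform import Rotation as R
from bench import r
def att(f):
    a=np.array(f["attitude"],float)
    return a if a.shape==(3,3) else (R.from_rotvec(a).as_matrix() if a.size==3 else R.from_quat(a).as_matrix())
def px2w(f,uv,z):
    K=np.array(f["intrinsics"]); d=np.linalg.inv(K)@np.array([uv[0],uv[1],1.]); d=att(f)@(d*[1,-1,-1])
    e=np.array(f["eye"]); return e+d*(z-e[2])/d[2]
def w2px(f,p):
    q=att(f).T@(np.array(p)-f["eye"]); q=q*[1,-1,-1]; q=np.array(f["intrinsics"])@q; return q[:2]/q[2]
def save(f,n): cv2.imwrite("pics/"+n,cv2.cvtColor(f["pixels"],cv2.COLOR_RGB2BGR))
E
python3 - <<'E'
from h import *
o=r.get_obs(); print({k:np.round(v,3).tolist() for k,v in o.items()})
for c in ("scene","side","wrist"):
    f=r.grab_frame(c); save(f,c+"0.png"); print(c,{k:(np.round(v,3).tolist()) for k,v in f.items() if k!="pixels"})
    for t in "coffee_tray soda_tray board cup tumbler sugar_jar cherry_jar mint_jar".split():
        print(t,[(round(d["conf"],2),np.round(d["point"]).tolist(),px2w(f,d["point"],0)[:2].round(3).tolist()) for d in r.landmark_of(f,t)[:4]])
im=np.hstack([cv2.imread("pics/scene0.png"),cv2.imread("pics/side0.png")])
E
```

```text
{'clock': 0.0, 'joints': [1.083, 0.478, 0.022, 1.556, -0.011, 1.109, -0.083], 'qvel': [0.0, -0.002, -0.002, -0.002, -0.0, 0.002, 0.001], 'tau': [-0.001, -59.645, 1.608, -28.12, 0.012, 0.009, 0.0], 'tcp_pos': [0.25, -0.626, 0.23], 'orientation': [-3.083, -0.593, 0.001], 'contact_force': [0.402, 0.013, 0.491], 'moment': [0.004, -0.008, 0.015], 'gripper_force': 0.0, 'grip_width': 0.085}
scene {'intrinsics': [[407.309, 0.0, 257.501], [0.0, 407.309, 187.491], [0.0, 0.0, 1.0]], 'eye': [1.339, -0.155, 1.013], 'attitude': [0.584, 0.482, 1.277], 'shot': 1}
coffee_tray [(0.93, [140.0, 213.0], [0.51, -0.353])]
soda_tray [(0.69, [352.0, 175.0], [0.52, 0.346])]
board [(0.7, [197.0, 186.0], [0.445, -0.166])]
cup [(0.93, [344.0, 240.0], [0.756, 0.227]), (0.86, [189.0, 158.0], [0.308, -0.174]), (0.79, [401.0, 230.0], [0.762, 0.403]), (0.6, [262.0, 147.0], [0.318, 0.085])]
tumbler [(0.91, [247.0, 180.0], [0.459, 0.001])]
sugar_jar [(0.64, [283.0, 170.0], [0.443, 0.127]), (0.56, [199.0, 187.0], [0.448, -0.161]), (0.56, [250.0, 183.0], [0.472, 0.007])]
cherry_jar [(0.73, [210.0, 234.0], [0.639, -0.153]
[... 338 characters left out ...]
 [316.0, 189.0], [0.461, -0.178])]
cup [(0.95, [356.0, 210.0], [0.318, -0.173]), (0.84, [296.0, 253.0], [0.33, 0.076]), (0.83, [232.0, 192.0], [0.636, 0.002]), (0.82, [144.0, 209.0], [0.755, 0.228])]
tumbler [(0.66, [276.0, 214.0], [0.47, -0.007]), (0.26, [232.0, 192.0], [0.634, 0.005])]
sugar_jar [(0.55, [240.0, 245.0], [0.452, 0.15])]
cherry_jar [(0.69, [263.0, 172.0], [0.64, -0.137])]
mint_jar [(0.7, [189.0, 214.0], [0.645, 0.156])]
wrist {'intrinsics': [[332.95, 0.0, 254.563], [0.0, 332.95, 188.071], [0.0, 0.0, 1.0]], 'eye': [0.319, -0.601, 0.374], 'attitude': [-0.259, 0.176, -1.183], 'shot': 3}
coffee_tray []
soda_tray []
board []
cup []
tumbler []
sugar_jar []
cherry_jar []
mint_jar []
```

View pics/scene0.png

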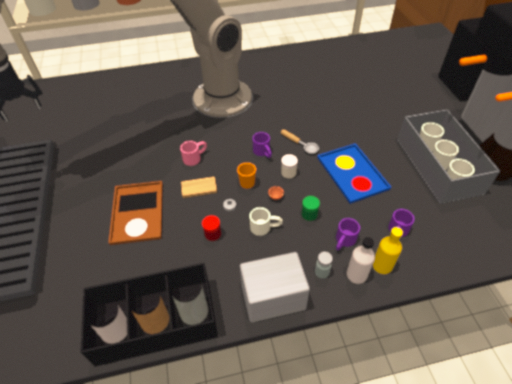

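View pics/side0.png

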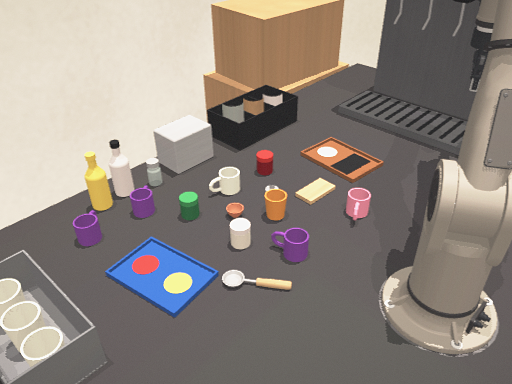

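The scene picture shows the trays at (136,212) brown and (353,172) blue, and the board at (198,187). Candidates:
- **Cup:** white cup at (264,221) with its handle to the right. The purple (262,143), (348,232), (402,221) and pink (191,152) ones are look-alikes, and the cups in the crate at (445,150) are not needed.
- **Tumbler:** amber at (247,176). The small orange bowl at (276,193) is a distractor.
- **Sugar jar:** (289,166). Other white items are the shaker (324,264) and the small white thing (230,204).
- **Cherry jar:** (211,228).
- **Mint jar:** (311,207).

```bash
cat > m.py <<'E'
from h import *
H=dict(board=.014,cup=.06,tumbler=.068,sugar_jar=.062,cherry_jar=.062,mint_jar=.062)
def rect(f,mask,z):
    c=max(cv2.findContours(mask.astype(np.uint8),0,2)[0],key=cv2.contourArea)
    P=np.array([px2w(f,p[0],z)[:2] for p in c])
    (cx,cy),(w,h),a=cv2.minAreaRect((P*1e3).astype(np.float32)); return np.round([cx,cy,w,h,a],1)
def hsv(f): return cv2.cvtColor(f["pixels"],cv2.COLOR_RGB2HSV)
E
python3 - <<'E'
from m import *
ref={}
for c in ("scene","side"):
    f=r.grab_frame(c)
    hs=hsv(f); h,s,v=cv2.split(hs)
    for t in H:
        for d in r.outline_of(f,t)[:3]:
            m=d["pixels"]; ys,xs=np.nonzero(m)
            L,T,w,hh=d["rect"]
            print(c,t,round(d["conf"],2),"rect",np.round(d["rect"]).tolist(),px2w(f,[xs.mean(),ys.mean()],H[t]/2)[:2].round(4),px2w(f,[L+w/2,T+hh/2],H[t]/2)[:2].round(4), rect(f,m,.014) if t=="board" else "")
    for t in ("coffee_tray","soda_tray"):
        for d in r.outline_of(f,t)[:1]:
            print(c,t,round(d["conf"],2),rect(f,d["pixels"],.012))
            L,T,w,hh=map(int,d["rect"]); box=np.zeros(h.shape,bool); box[T:T+hh,L:L+w]=1
            if t[0]=="c": q={"white":(s<60)&(v>150),"black":(v<50)}
            else: q={"yellow":(abs(h.astype(int)-28)<8)&(s>120),"red":((h<8)|(h>172))&(s>120)}
            for k,mm in q.items(): 
                mm=mm&box
                if k=="black":
                    mm&=cv2.erode(cv2.fillConvexPoly(np.zeros(h.shape,np.uint8),cv2.convexHull(np.argwhere(d["pixels"])[:,::-1].astype(np.int32)),1),np.ones((7,7)))>0
                print("  ",k,rect(f,mm,.005))
E
```

```text
scene board 0.97 rect [182.0, 176.0, 36.0, 21.0] [ 0.4542 -0.1625] [ 0.455  -0.1557] [ 459.3 -161.9  106.9   66.6   87.8]
scene cup 0.82 rect [337.0, 217.0, 24.0, 35.0] [0.7501 0.2326] [0.7555 0.2352] 
scene cup 0.79 rect [391.0, 210.0, 22.0, 26.0] [0.7507 0.4039] [0.7557 0.4015] 
scene cup 0.78 rect [179.0, 142.0, 28.0, 21.0] [ 0.3104 -0.162 ] [ 0.3154 -0.1566] 
scene tumbler 0.61 rect [240.0, 160.0, 16.0, 28.0] [ 0.4638 -0.0025] [0.4603 0.002 ] 
scene sugar_jar 0.81 rect [278.0, 154.0, 18.0, 24.0] [0.4538 0.143 ] [0.4567 0.1355] 
scene cherry_jar 0.7 rect [201.0, 215.0, 18.0, 30.0] [ 0.64   -0.1455] [ 0.6475 -0.1501] 
scene mint_jar 0.82 rect [301.0, 198.0, 19.0, 24.0] [0.6407 0.1561] [0.6485 0.155 ] 
scene coffee_tray 0.77 [ 510.  -359.7  154.   228.    86.3]
   white [ 564.8 -366.4   61.5   58.6   76.3]
   black [ 465.6 -357.7  105.3   53.2   84.5]
scene soda_tray 0.8 [511.5 347.  237.5 165.4   8.1]
   yellow [460.7 341.4  61.1  56.8  76. ]
   red [564.2 358.1  55.6  56.7  34.6]
side board 0.67 rect [294.0, 177.0, 42.0, 26.0] [ 0.4534 -0.1585] [ 0.4539 -0.1611] [ 448.9 -152.9  12
[... 231 characters left out ...]
.0815] [0.3431 0.0927] 
side tumbler 0.82 rect [266.0, 188.0, 19.0, 30.0] [ 0.473  -0.0078] [ 0.4737 -0.0118] 
side sugar_jar 0.9 rect [230.0, 216.0, 19.0, 33.0] [0.4581 0.1431] [0.461  0.1412] 
side cherry_jar 0.92 rect [256.0, 148.0, 18.0, 28.0] [ 0.643  -0.1483] [ 0.6422 -0.1487] 
side mint_jar 0.59 rect [180.0, 189.0, 20.0, 29.0] [0.6436 0.1555] [0.6454 0.1497] 
side coffee_tray 0.87 [ 501.6 -354.3  171.8  234.7   84.1]
   white [ 563.7 -367.2   65.5   58.6   42.5]Traceback (most recent call last):
  File "<stdin>", line 21, in <module>
  File "m.py", line 4, in rect
    c=max(cv2.findContours(mask.astype(np.uint8),0,2)[0],key=cv2.contourArea)
ValueError: max() iterable argument is empty
```

```bash
cat >> h.py <<'E'
def go(xyz,yaw=None,show=True):
    "numbers for a move so that TCP reaches xyz pointing down with tool y along world angle yaw (deg, mod 180)"
    o=r.get_obs(); A=R.from_rotvec(o["orientation"]).as_matrix(); p=np.array(o["tcp_pos"])
    cy=np.degrees(np.arctan2(A[1,1],A[0,1]))
    if yaw is None: yaw=cy
    yaw=cy+((yaw-cy+90)%180-90)
    a=np.radians(yaw); Y=np.array([np.cos(a),np.sin(a),0]); Z=np.array([0,0,-1.]); B=np.c_[np.cross(Y,Z),Y,Z]
    print("yaw",round(cy,2),"->",round(yaw,2),"q7",round(o["joints"][6],2),"shift",(A.T@(np.array(xyz)-p)/.25).round(3),"turn",(R.from_matrix(A.T@B).as_rotvec()/(np.pi/2)).round(3), "rows>=",round(max(np.linalg.norm(np.array(xyz)-p)/.0625,abs(yaw-cy)/10.7),1))
E
python3 - <<'E'
from h import *
f=r.grab_frame("wrist"); o=r.get_obs(); A=R.from_rotvec(o["orientation"]).as_matrix()
print("cam in tool",A.T@(np.array(f["eye"])-o["tcp_pos"]),"look",A.T@att(f)@[0,0,-1],"up",A.T@att(f)@[0,1,0]); print(A.round(3))
go([.44,-.165,.25],-2); go([.44,-.165,.25],88)
E
```

```text
cam in tool [ 0.07357291  0.00130075 -0.14234981] look [-2.91055843e-01 -8.62996581e-04  9.56705677e-01] up [9.56705465e-01 8.58007402e-04 2.91056552e-01]
[[ 0.929  0.371  0.   ]
 [ 0.371 -0.929  0.   ]
 [ 0.     0.    -1.   ]]
yaw -68.24 -> -2.0 q7 -0.08 shift [ 1.39  -1.435 -0.075] turn [ 0.    -0.    -0.736] rows>= 8.0
yaw -68.24 -> -92.0 q7 -0.08 shift [ 1.39  -1.435 -0.075] turn [ 0.    -0.     0.264] rows>= 8.0
```

>>> {"api": "apply_moves", "payload": {
  "rows": [
    [0.19,-0.196,-0.01,0,0,-0.1],
    [0.37,-0.38,-0.02,0,0,-0.2],
    [0.55,-0.57,-0.03,0,0,-0.3],
    [0.73,-0.75,-0.04,0,0,-0.4],
    [0.9,-0.93,-0.05,0,0,-0.48]
  ],
  "claw": 1
}}

```text
clock: 2.88
tcp_pos: [0.3695, -0.3362, 0.2438]
orientation: [2.646, 1.692, 0.0]
contact_force: [1.8, -0.7, -0.0]
grip_width: 0.0851
gripper_force: 0.0
```

```bash
python3 - <<'E'
from h import *
go([.455,-.17,.25],-2)
E
```

```text
yaw -24.79 -> -2.0 q7 0.13 shift [ 0.747  0.032 -0.025] turn [ 0.001  0.    -0.253] rows>= 3.0
```

>>> {"api": "apply_moves", "payload": {
  "rows": [
    [0.25,0.01,-0.01,0,0,-0.1],
    [0.5,0.02,-0.02,0,0,-0.2],
    [0.747,0.032,-0.025,0,0,-0.253],
    [0.747,0.032,-0.025,0,0,-0.253],
    [0.747,0.032,-0.025,0,0,-0.253]
  ]
}}

```text
clock: 3.5
tcp_pos: [0.4549, -0.1727, 0.2496]
orientation: [2.265, 2.176, -0.001]
contact_force: [-0.0, -0.1, -0.3]
grip_width: 0.0853
gripper_force: 0.0
```

```bash
python3 - <<'E'
from m import *
f=r.grab_frame("wrist"); save(f,"w1.png")
for d in r.outline_of(f,"board")[:2]: print(d["conf"],d["rect"],rect(f,d["pixels"],.014))
h,s,v=cv2.split(hsv(f)); 
m=(abs(h.astype(int)-20)<12)&(s>50)&(v>120); print(rect(f,m,.014))
print(r.get_obs()["tcp_pos"])
E
```

```text
0.65 [213.3, 234.4, 178.6, 108.5] [ 505.3 -357.8  159.   220.2   84.3]
0.64 [226.4, 92.0, 54.7, 101.2] [ 454.1 -160.   109.4   59.7   87.3]
[ 505.1 -358.8  157.7  223.2   84.4]
[ 0.4543722  -0.17381924  0.24945034]
```

View pics/w1.png

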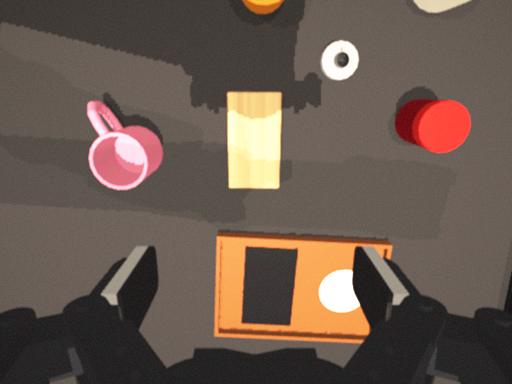

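The board is at (254,140) in the wrist view, upright in the frame. The brown tray is at (303,287) with its black rectangle at (270,285). The measured board size of 109 x 60 mm fits the description.

```bash
cat >> m.py <<'E'
def tray(f):
    h,s,v=cv2.split(hsv(f)); d=[]
    for q in r.outline_of(f,"coffee_tray"):
        a=rect(f,q["pixels"],.014)
        if 130<a[2:4].min()<180 and 200<a[2:4].max()<250: d.append(q)
    if not d: print("no tray"); return
    q=d[0]; c=max(cv2.findContours(q["pixels"].astype(np.uint8),0,2)[0],key=cv2.contourArea)
    hull=cv2.fillConvexPoly(np.zeros(h.shape,np.uint8),cv2.convexHull(c),1); hull=cv2.erode(hull,np.ones((15,15)))>0
    print("tray",rect(f,q["pixels"],.014),"black",rect(f,hull&(v<70),.005),"white",rect(f,hull&(s<70)&(v>150),.005))
E
python3 - <<'E'
from m import *
f=r.grab_frame("wrist"); tray(f)
go([.454,-.160,-.002],-2.7)
E
```

```text
tray [ 504.  -358.   157.3  219.7   84.4] black [ 465.6 -356.1  114.    64.7   84.4] white [ 556.9 -368.1   49.1   65.9   12.8]
yaw -2.45 -> -2.7 q7 0.11 shift [ 0.055 -0.004  1.006] turn [-0.     0.     0.003] rows>= 4.0
```

>>> {"api": "apply_moves", "payload": {
  "rows": [
    [0.055,-0.004,0.23,0,0,0],
    [0.055,-0.004,0.46,0,0,0],
    [0.055,-0.004,0.69,0,0,0],
    [0.055,-0.004,0.88,0,0,0],
    [0.055,-0.004,0.95,0,0,0]
  ]
}}

```text
clock: 4.32
tcp_pos: [0.4527, -0.1589, 0.0098]
orientation: [-2.264, -2.173, 0.004]
contact_force: [0.4, 0.4, 0.3]
grip_width: 0.0853
gripper_force: 0.0
```

```bash
python3 - <<'E'
from m import *
go([.454,-.160,-.002],-2.7)
E
```

```text
yaw -2.35 -> -2.7 q7 -0.15 shift [-0.004  0.006  0.047] turn [-0.003 -0.     0.004] rows>= 0.2
```

>>> {"api": "apply_moves", "payload": {
  "rows": [
    [-0.003,0.005,0.03,0,0,0.004],
    [-0.003,0.005,0.046,0,0,0.004],
    [-0.003,0.005,0.046,0,0,0.004]
  ]
}}

```text
clock: 4.7
tcp_pos: [0.4568, -0.1596, 0.0016]
orientation: [2.271, 2.168, 0.001]
contact_force: [-0.3, 0.6, 1.3]
grip_width: 0.0852
gripper_force: 0.0
```

>>> {"api": "apply_moves", "payload": {
  "rows": [
    [0,0,0,0,0,0],
    [0,0,0,0,0,0],
    [0,0,0,0,0,0],
    [0,0,0,0,0,0]
  ],
  "claw": 0,
  "newtons": 35
}}

```text
clock: 5.2
tcp_pos: [0.4562, -0.1595, 0.0016]
orientation: [2.271, 2.169, 0.0]
contact_force: [-1.3, -0.2, 8.0]
grip_width: 0.0586
gripper_force: 36.3
```

>>> {"api": "apply_moves", "payload": {
  "rows": [
    [0,0,-0.1,0,0,0],
    [0,0,-0.3,0,0,0],
    [-0.2,0.01,-0.4,0,0,0.01],
    [-0.4,0.02,-0.4,0,0,0.02],
    [-0.6,0.03,-0.4,0,0,0.03]
  ]
}}

```text
clock: 5.82
tcp_pos: [0.4565, -0.3111, 0.1016]
orientation: [2.321, 2.114, 0.0]
contact_force: [-0.1, 0.2, -1.0]
grip_width: 0.059
gripper_force: 39.5
```

```bash
python3 - <<'E'
from m import *
f=r.grab_frame("wrist"); save(f,"w2.png")
go([.4656,-.3561,.1],-5.6); print(r.get_obs()["grip_width"],r.get_obs()["contact_force"])
E
```

```text
yaw -5.85 -> -5.6 q7 0.19 shift [-0.141  0.057  0.007] turn [ 0.001  0.004 -0.003] rows>= 0.6
0.05885194528630833 [ 0.480364   -7.84177906 -1.49619051]
```

View pics/w2.png

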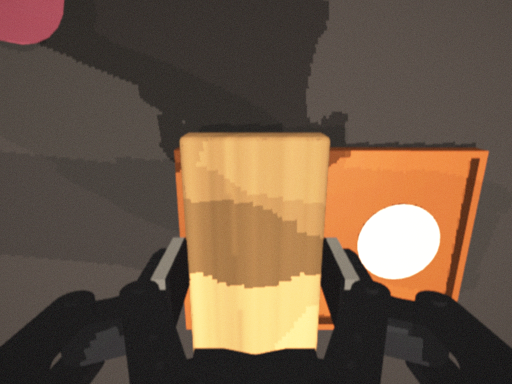

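The board is held level at (255,240) in the jaws, and the white spot is clear at (399,242).

```bash
python3 - <<'E'
from m import *
f=r.grab_frame("wrist"); o=r.get_obs(); print(o["tcp_pos"])
A=R.from_rotvec(o["orientation"]).as_matrix()
for uv in [(185,135),(255,135),(326,135)]:
    p=px2w(f,uv,o["tcp_pos"][2]+.0124); print((A.T@(p-o["tcp_pos"])).round(4))
h,s,v=cv2.split(hsv(f)); print("white",rect(f,(s<40)&(v>200),.005))
go([.4656,-.3561,.03],-5.6)
E
```

```text
[ 0.45505285 -0.31640242  0.1010182 ]
[ 0.0517 -0.0267 -0.0126]
[ 0.0516  0.0006 -0.0126]
[ 0.0516  0.0282 -0.0126]
white [ 565.2 -366.7   63.7   63.4   44.2]
yaw -5.84 -> -5.6 q7 0.19 shift [-0.153  0.058  0.285] turn [ 0.001  0.002 -0.003] rows>= 1.3
```

>>> {"api": "apply_moves", "payload": {
  "rows": [
    [-0.075,0.03,0,0,0,0],
    [-0.147,0.058,0.05,0,0,-0.003],
    [-0.147,0.058,0.2,0,0,-0.003],
    [-0.147,0.058,0.285,0,0,-0.003],
    [-0.147,0.058,0.285,0,0,-0.003]
  ]
}}

```text
clock: 6.55
tcp_pos: [0.4665, -0.3465, 0.027]
orientation: [-2.313, -2.12, 0.001]
contact_force: [-0.3, -0.0, -0.4]
grip_width: 0.0585
gripper_force: 39.5
```

```bash
python3 - <<'E'
from m import *
go([.4656,-.3546,.0075],-5.6)
E
```

```text
yaw -5.0 -> -5.6 q7 0.2 shift [-0.033 -0.     0.078] turn [-0.002 -0.001  0.007] rows>= 0.3
```

```bash
python3 - <<'E'
from m import *
for i in range(4):
    r.grab_frame("wrist"); print(r.get_obs()["tcp_pos"].round(4) if hasattr(r.get_obs()["tcp_pos"],"round") else r.get_obs()["tcp_pos"])
go([.4656,-.3546,.0075],-5.6)
E
```

```text
[ 0.4674 -0.347   0.0284]
[ 0.4681 -0.3474  0.0293]
[ 0.4684 -0.3477  0.03  ]
[ 0.4685 -0.3478  0.0303]
yaw -5.03 -> -5.6 q7 0.2 shift [-0.028 -0.009  0.091] turn [0.001 0.    0.006] rows>= 0.4
```

>>> {"api": "apply_moves", "payload": {
  "rows": [
    [-0.028,-0.009,0.04,0,0,0.006],
    [-0.028,-0.009,0.08,0,0,0.006],
    [-0.028,-0.009,0.086,0,0,0.006],
    [-0.028,-0.009,0.086,0,0,0.006],
    [-0.028,-0.009,0.086,0,0,0.006]
  ]
}}

```text
clock: 7.38
tcp_pos: [0.4649, -0.3541, 0.008]
orientation: [2.327, 2.11, 0.0]
contact_force: [-0.4, 0.3, -1.3]
grip_width: 0.0584
gripper_force: 39.5
```

>>> {"api": "apply_moves", "payload": {
  "rows": [
    [0,0,0.006,0,0,0],
    [0,0,0.006,0,0,0]
  ]
}}

```text
clock: 7.62
tcp_pos: [0.465, -0.3542, 0.0067]
orientation: [2.327, 2.11, 0.0]
contact_force: [-0.6, 0.5, 1.0]
grip_width: 0.0587
gripper_force: 39.8
```

>>> {"api": "apply_moves", "payload": {
  "rows": [
    [0,0,0.006,0,0,0],
    [0,0,0,0,0,0],
    [0,0,0,0,0,0]
  ],
  "claw": 0.85
}}

```text
clock: 8.0
tcp_pos: [0.4647, -0.3542, 0.0065]
orientation: [2.327, 2.11, 0.0]
contact_force: [-0.2, -0.0, -0.8]
grip_width: 0.0728
gripper_force: 0.0
```

>>> {"api": "apply_moves", "payload": {
  "rows": [
    [0,0,-0.1,0,0,0],
    [0,0,-0.3,0,0,0],
    [0,0,-0.55,0,0,0],
    [0,0,-0.72,0,0,0],
    [0,0,-0.72,0,0,0]
  ]
}}

```text
clock: 8.62
tcp_pos: [0.4668, -0.3554, 0.1905]
orientation: [2.322, 2.105, 0.002]
contact_force: [0.1, 0.1, -0.6]
grip_width: 0.0729
gripper_force: 0.0
```

```bash
python3 - <<'E'
from m import *
for i in range(3): f=r.grab_frame("wrist")
save(f,"w3.png"); o=r.get_obs(); print(o["tcp_pos"],o["grip_width"])
for d in r.outline_of(f,"board")[:3]: print(d["conf"],d["rect"],rect(f,d["pixels"],.019))
h,s,v=cv2.split(hsv(f)); print("white",rect(f,(s<40)&(v>200),.005))
go([.60,-.03,.25],-5.6)
E
```

```text
[ 0.46388186 -0.35384117  0.18532845] 0.07312683995615218
0.84 [223.4, 107.7, 66.0, 113.8] [ 464.6 -354.3  109.4   59.8   84.6]
white [ 565.2 -366.4   64.    63.4   42.2]
yaw -5.6 -> -5.6 q7 0.29 shift [ 1.342  0.416 -0.26 ] turn [-0.002 -0.001  0.   ] rows>= 5.7
```

View pics/w3.png

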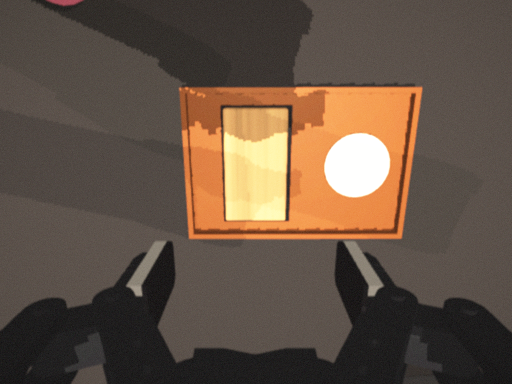

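The board lies squarely inside the black rectangle, at (256,163). The next target is the cup.

>>> {"api": "apply_moves", "payload": {
  "rows": [
    [0.23,0.08,-0.05,0,0,0],
    [0.46,0.16,-0.1,0,0,0],
    [0.69,0.24,-0.15,0,0,0],
    [0.85,0.3,-0.2,0,0,0],
    [1.0,0.36,-0.22,0,0,0]
  ],
  "claw": 1
}}

```text
clock: 9.45
tcp_pos: [0.5788, -0.1122, 0.2405]
orientation: [-2.325, -2.111, 0.001]
contact_force: [0.6, -0.2, -0.2]
grip_width: 0.0856
gripper_force: 0.0
```

>>> {"api": "apply_moves", "payload": {
  "rows": [
    [0.2,0.08,0,0,0,0],
    [0.33,0.15,0,0,0,0],
    [0.33,0.15,0,0,0,0],
    [0.33,0.15,0,0,0,0]
  ]
}}

```text
clock: 9.95
tcp_pos: [0.6231, -0.0367, 0.2398]
orientation: [-2.327, -2.109, 0.004]
contact_force: [0.4, 0.1, 0.4]
grip_width: 0.0854
gripper_force: 0.0
```

```bash
cat >> m.py <<'E'
def circ(f,mask,z):
    c=max(cv2.findContours(mask.astype(np.uint8),0,2)[0],key=cv2.contourArea)
    P=np.array([px2w(f,p[0],z)[:2] for p in c]); (x,y),rad=cv2.minEnclosingCircle((P*1e3).astype(np.float32)); return np.round([x,y,rad],1)
E
python3 - <<'E'
from m import *
for i in range(3): f=r.grab_frame("wrist")
save(f,"w4.png"); o=r.get_obs(); print(o["tcp_pos"])
for t in H:
  for d in r.outline_of(f,t)[:3]: print(t,round(d["conf"],2),np.round(d["rect"]),rect(f,d["pixels"],.06))
E
```

```text
[ 0.62336037 -0.0375197   0.24077856]
board 0.64 [155. 349.  32.  19.] [ 500.5 -260.3   32.7   28.1   20. ]
cup 0.85 [250.  55.  60.  99.] [647.9  11.1  58.9  87.3  12.4]
cup 0.78 [  0. 250.  52.  64.] [ 355.  -151.    85.2   56.3   71.6]
cup 0.72 [ 0. 42. 14. 48.] [406.2  73.   43.7  12.4  71.6]
tumbler 0.69 [ 57. 112.  85.  64.] [473.1   1.1  77.2  60.4  33.6]
sugar_jar 0.71 [28.  0. 71. 22.] [470.7 114.9  16.5  62.5  84.2]
cherry_jar 0.71 [258. 218.  49.  64.] [ 642.9 -134.3   72.5   50.    84.4]
```

View pics/w4.png

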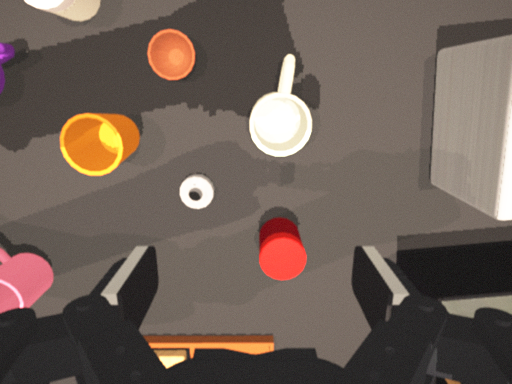

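The wrist view shows the white cup rim at (280,124) with its handle up to (290,57). The cherry lid is at (283,256), the tumbler rim at (91,144), and the bowl (171,54) and white ring (197,192) are distractors.

```bash
python3 - <<'E'
from m import *
f=r.grab_frame("wrist")
c=px2w(f,(280.5,124.5),.06); t=px2w(f,(290,58),.05)
print("cup",c,"edges",px2w(f,(250,124.5),.06)-c,px2w(f,(280.5,155),.06)-c,"handle ang",np.degrees(np.arctan2(*(t-c)[1::-1])),np.linalg.norm((t-c)[:2]))
print("cherry",px2w(f,(282.5,256),.062),px2w(f,(306.5,256),.062),"tumbler",px2w(f,(91,144),.068),px2w(f,(122,144),.068))
go([c[0],c[1],.10],-5.6);go([c[0],c[1],.10],-8)
E
```

```text
cup [ 6.52417067e-01 -5.15451519e-04  6.00000000e-02] edges [-0.02915675  0.00290746  0.        ] [-0.0022801  -0.02964662  0.        ] handle ang 76.51293721055956 0.06102603620330981
cherry [ 0.64369869 -0.1400124   0.062     ] [ 0.66941619 -0.14257613  0.062     ] tumbler [4.70775130e-01 6.26176478e-06 6.80000000e-02] [ 0.500174   -0.00292523  0.068     ]
yaw -5.62 -> -5.6 q7 -0.32 shift [0.152 0.099 0.566] turn [ 0.  0. -0.] rows>= 2.4
yaw -5.62 -> -8.0 q7 -0.32 shift [0.152 0.099 0.566] turn [0.    0.    0.026] rows>= 2.4
```

>>> {"api": "apply_moves", "payload": {
  "rows": [
    [0.07,0.05,0.2,0,0,0.03],
    [0.15,0.099,0.4,0,0,0.07],
    [0.15,0.099,0.56,0,0,0.07],
    [0.15,0.099,0.56,0,0,0.07],
    [0.15,0.099,0.56,0,0,0.07]
  ]
}}

```text
clock: 11.08
tcp_pos: [0.6533, -0.001, 0.1031]
orientation: [2.439, 1.978, 0.003]
contact_force: [0.0, -0.1, 0.3]
grip_width: 0.0854
gripper_force: 0.0
```

```bash
cat >> m.py <<'E'
def ell(f,t,top,zmax=None):
    "centre of the topmost circle of upright thing t, via outline_of and an ellipse of radius rad at height top"
    for d in r.outline_of(f,t)[:2]:
        print(t,round(d["conf"],2),np.round(d["rect"]).tolist(),circ(f,d["pixels"],top),rect(f,d["pixels"],top))
E
python3 - <<'E'
from m import *
for i in range(3): f=r.grab_frame("wrist")
save(f,"w5.png"); o=r.get_obs(); print(o["tcp_pos"])
ell(f,"cup",.06)
go([.6524,-.0005,.01],-12)
E
```

```text
[ 0.65366731 -0.0010383   0.10372437]
cup 0.95 [202.0, 103.0, 96.0, 157.0] [654.9  16.2  48. ] [660.6  10.3  90.6  59.1  51.5]
yaw -11.94 -> -12.0 q7 -0.55 shift [ 0.001 -0.006  0.374] turn [ 0.002 -0.     0.001] rows>= 1.5
```

View pics/w5.png

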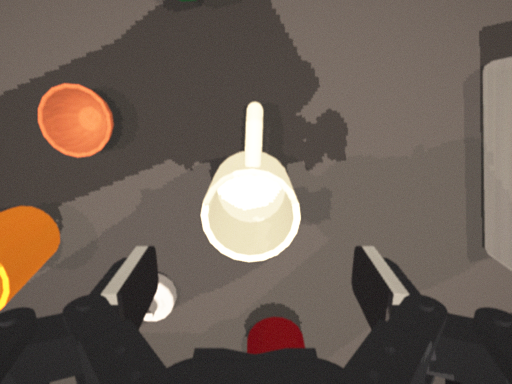

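```bash
python3 - <<'E'
from m import *
f=r.grab_frame("wrist"); o=r.get_obs(); A=R.from_rotvec(o["orientation"]).as_matrix()
T=lambda uv,z:(A.T@(px2w(f,uv,z)-o["tcp_pos"])).round(4)
print("cup rim c",px2w(f,(250.5,211.5),.06).round(4),T((250.5,211.5),.06),T((202,211.5),.06),T((299,211.5),.06),T((250.5,260.5),.06))
print("ring",T((158,298),.01),T((176,300),.01),T((158,275),.01))
E
```

```text
cup rim c [0.6517 0.0012 0.06  ] [ 0.0018 -0.0021  0.0431] [ 0.0019 -0.031   0.043 ] [0.0017 0.0268 0.0432] [-0.0309 -0.0022  0.0431]
ring [-0.093  -0.0791  0.0928] [-0.095  -0.0645  0.0929] [-0.0716 -0.0773  0.0928]
```

>>> {"api": "apply_moves", "payload": {
  "rows": [
    [0.008,-0.008,0.1,0,0,0],
    [0.008,-0.008,0.22,0,0,0],
    [0.008,-0.008,0.32,0,0,0],
    [0.008,-0.008,0.372,0,0,0],
    [0.008,-0.008,0.372,0,0,0]
  ]
}}

```text
clock: 11.95
tcp_pos: [0.6505, 0.0015, 0.0081]
orientation: [-2.44, -1.979, 0.001]
contact_force: [0.1, 0.3, 0.1]
grip_width: 0.0855
gripper_force: 0.0
```

>>> {"api": "apply_moves", "payload": {
  "rows": [
    [0,0,0,0,0,0],
    [0,0,0,0,0,0],
    [0,0,0,0,0,0],
    [0,0,0,0,0,0]
  ],
  "claw": 0,
  "newtons": 30
}}

```text
clock: 12.45
tcp_pos: [0.6519, 0.0017, 0.0098]
orientation: [2.439, 1.978, 0.003]
contact_force: [0.3, -0.2, 7.4]
grip_width: 0.0586
gripper_force: 32.9
```

>>> {"api": "apply_moves", "payload": {
  "rows": [
    [0,0,-0.1,0,0,0],
    [0,0,-0.3,0,0,0],
    [0,0,-0.5,0,0,0],
    [0,0,-0.5,0,0,0],
    [0,0,-0.5,0,0,0]
  ]
}}

```text
clock: 13.08
tcp_pos: [0.6499, 0.0012, 0.1326]
orientation: [-2.44, -1.979, 0.002]
contact_force: [0.6, -0.9, -2.2]
grip_width: 0.0584
gripper_force: 33.2
```

```bash
python3 - <<'E'
from m import *
for i in range(3): f=r.grab_frame("wrist")
o=r.get_obs(); save(f,"w6.png"); print(o["tcp_pos"],o["grip_width"])
go([.4646,-.3543,.14],-5.6)
E
```

```text
[0.64940983 0.0013422  0.13140215] 0.058355779196363755
yaw -11.9 -> -5.6 q7 -0.54 shift [-1.544 -0.43  -0.031] turn [-0.002  0.001 -0.07 ] rows>= 6.4
```

View pics/w6.png

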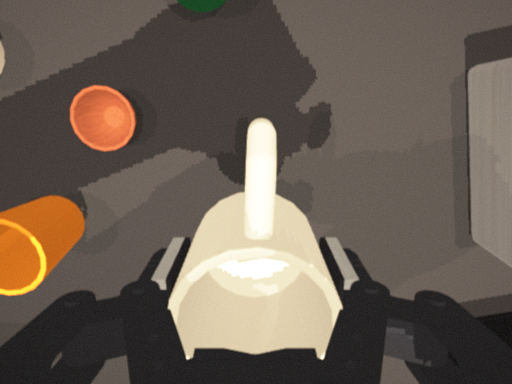

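The cup is held upright, with its handle up at (260,120). Carrying it to the board.

>>> {"api": "apply_moves", "payload": {
  "rows": [
    [-0.1,-0.03,-0.03,0,0,-0.01],
    [-0.3,-0.09,-0.03,0,0,-0.02],
    [-0.53,-0.15,-0.03,0,0,-0.04],
    [-0.75,-0.21,-0.03,0,0,-0.05],
    [-0.97,-0.27,-0.03,0,0,-0.07]
  ]
}}

```text
clock: 13.85
tcp_pos: [0.533, -0.2232, 0.1397]
orientation: [-2.325, -2.11, 0.001]
contact_force: [0.1, -0.7, -2.1]
grip_width: 0.0585
gripper_force: 33.2
```

>>> {"api": "apply_moves", "payload": {
  "rows": [
    [-0.22,-0.03,0,0,0,0],
    [-0.42,-0.07,0,0,0,0],
    [-0.54,-0.1,0,0,0,0],
    [-0.57,-0.1,0,0,0,0],
    [-0.57,-0.1,0,0,0,0]
  ]
}}

```text
clock: 14.48
tcp_pos: [0.496, -0.3603, 0.14]
orientation: [-2.326, -2.109, -0.001]
contact_force: [0.0, 1.5, -2.5]
grip_width: 0.059
gripper_force: 33.2
```

```bash
python3 - <<'E'
from m import *
for i in range(5): f=r.grab_frame("wrist")
o=r.get_obs(); print(o["tcp_pos"],o["grip_width"])
go([.4646,-.3543,.05],-5.6)
E
```

```text
[ 0.49666268 -0.3595524   0.14084271] 0.05835915505530479
yaw -5.46 -> -5.6 q7 0.22 shift [ 0.009 -0.13   0.363] turn [ 0.    -0.     0.002] rows>= 1.5
```

>>> {"api": "apply_moves", "payload": {
  "rows": [
    [0.005,-0.07,0.05,0,0,0],
    [0.009,-0.13,0.1,0,0,0.002],
    [0.009,-0.13,0.25,0,0,0.002],
    [0.009,-0.13,0.363,0,0,0.002],
    [0.009,-0.13,0.363,0,0,0.002]
  ]
}}

```text
clock: 15.35
tcp_pos: [0.4627, -0.3541, 0.0484]
orientation: [-2.326, -2.105, 0.001]
contact_force: [0.2, -0.1, -2.8]
grip_width: 0.0585
gripper_force: 33.1
```

```bash
python3 - <<'E'
from m import *
for i in range(5): f=r.grab_frame("wrist")
o=r.get_obs(); print(o["tcp_pos"],o["grip_width"],o["contact_force"])
go([.4646,-.3543,.030],-5.6)
E
```

```text
[ 0.46490251 -0.35620094  0.05161668] 0.058450524088092995 [-0.28671033  0.2007945  -1.26713687]
yaw -5.77 -> -5.6 q7 0.18 shift [ 0.008 -0.002  0.086] turn [ 0.001  0.001 -0.002] rows>= 0.3
```

>>> {"api": "apply_moves", "payload": {
  "rows": [
    [0.005,-0.001,0.04,0,0,0],
    [0.005,-0.001,0.07,0,0,0],
    [0.005,-0.001,0.084,0,0,0],
    [0.005,-0.001,0.084,0,0,0],
    [0.005,-0.001,0.084,0,0,0]
  ]
}}

```text
clock: 16.23
tcp_pos: [0.4637, -0.3545, 0.0289]
orientation: [-2.331, -2.107, -0.0]
contact_force: [-0.2, 0.8, -1.9]
grip_width: 0.0584
gripper_force: 33.2
```

>>> {"api": "apply_moves", "payload": {
  "rows": [
    [0,0,0.005,0,0,0],
    [0,0,0.005,0,0,0]
  ]
}}

```text
clock: 16.48
tcp_pos: [0.4637, -0.3545, 0.0288]
orientation: [2.331, 2.106, -0.001]
contact_force: [-3.4, 1.9, 9.4]
grip_width: 0.0586
gripper_force: 33.9
```

Contact is felt, so I'll release to about 80 mm and lift straight up.

>>> {"api": "apply_moves", "payload": {
  "rows": [
    [0,0,-0.003,0,0,0],
    [0,0,-0.003,0,0,0],
    [0,0,-0.003,0,0,0]
  ],
  "claw": 0.92
}}

```text
clock: 16.85
tcp_pos: [0.4638, -0.3545, 0.0285]
orientation: [2.331, 2.107, 0.0]
contact_force: [-0.3, 0.3, -0.1]
grip_width: 0.0786
gripper_force: 0.0
```

>>> {"api": "apply_moves", "payload": {
  "rows": [
    [0,0,-0.06,0,0,0],
    [0,0,-0.2,0,0,0],
    [0,0,-0.4,0,0,0],
    [0,0,-0.6,0,0,0],
    [0,0,-0.6,0,0,0]
  ]
}}

```text
clock: 17.48
tcp_pos: [0.4664, -0.3559, 0.1841]
orientation: [2.324, 2.1, 0.003]
contact_force: [1.1, -0.1, -0.7]
grip_width: 0.0785
gripper_force: 0.0
```

```bash
python3 - <<'E'
from m import *
for i in range(4): f=r.grab_frame("wrist")
save(f,"w7.png"); o=r.get_obs(); print(o["tcp_pos"],o["contact_force"])
h,s,v=cv2.split(hsv(f)); ell(f,"cup",.079); ell(f,"board",.019)
for x in ((.4646,-.3543,.079),(.4646+.03,-.3543,.079),(.4646-.03,-.3543,.079),(.4646,-.3843,.079)): print(w2px(f,x))
go([.61,-.16,.25],-10)
E
```

```text
[ 0.46284045 -0.3540926   0.17774106] [-1.03061156  0.24367597 -0.78293058]
cup 0.91 [217.0, 104.0, 75.0, 125.0] [ 464.1 -340.1   48. ] [ 458.6 -343.4   58.9   91.1   15.7]
cup 0.51 [44.0, 0.0, 33.0, 5.0] [ 350.7 -215.4    8.8] [ 350.6 -216.6    2.3   17.5   84.1]
board 0.86 [221.0, 108.0, 73.0, 118.0] [ 450.6 -320.7   24.9] [ 450.6 -320.3   44.9   26.7   84.2]
[256.76222847 187.07703125]
[296.27893548 183.21480487]
[217.53089643 190.91136607]
[260.58484323 223.52935081]
yaw -5.77 -> -10.0 q7 0.26 shift [ 0.832  0.507 -0.291] turn [-0.001 -0.001  0.047] rows>= 4.1
```

View pics/w7.png

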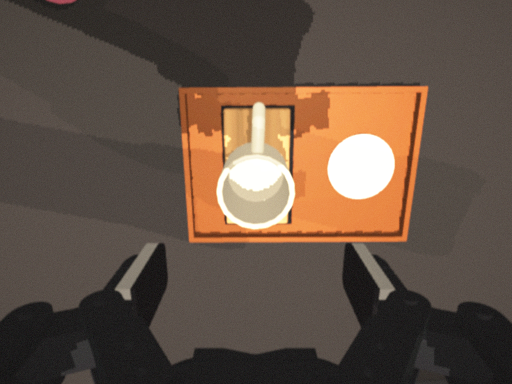

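The cup stands upright on the board, with its rim at (256,190). I'll check the offset numerically.

```bash
python3 - <<'E'
from m import *
f=r.grab_frame("wrist")
a=np.linspace(0,6.283,200)
for dx,dy in ((0,0),(-1,-3),(0,-4)):
    P=np.array([w2px(f,(.4646+dx/1e3+.03*np.cos(t),-.3543+dy/1e3+.03*np.sin(t),.079)) for t in a]); print(dx,dy,P.min(0).round(1),P.max(0).round(1))
h,s,v=cv2.split(hsv(f)); m=(s<60)&(v>120); m[:, 300:]=0; m[:140]=0; m[240:]=0; m[:,:200]=0
ys,xs=np.nonzero(m); print(xs.min(),xs.max(),ys.max())
m2=(abs(h.astype(int)-18)<8)&(s>60)&(v>150); 
bx=[w2px(f,(.4646+R.from_euler('z',-5.5,degrees=True).apply([u,w,0])[0],-.3543+R.from_euler('z',-5.5,degrees=True).apply([u,w,0])[1],.019)).round(0) for u,w in ((-.03,.055),(.03,.055),(.03,-.055),(-.03,-.055))]; print(bx)
go([.61,-.16,.25],-10)
E
```

```text
0 0 [217.6 148.6] [297.1 224.7]
-1 -3 [216.8 152.8] [296.  228.4]
0 -4 [218.3 154. ] [297.4 229.4]
217 294 229
[array([223., 109.]), array([291., 108.]), array([288., 224.]), array([226., 224.])]
yaw -5.77 -> -10.0 q7 0.26 shift [ 0.832  0.506 -0.29 ] turn [-0.001 -0.001  0.047] rows>= 4.1
```

```bash
python3 - <<'E'
from m import *
go([.635,-.142,.22],-81)
E
```

```text
yaw -5.77 -> -81.0 q7 0.26 shift [ 0.913  0.599 -0.17 ] turn [-0.002  0.     0.836] rows>= 7.0
```

>>> {"api": "apply_moves", "payload": {
  "rows": [
    [0.1,0.06,-0.08,0,0,0.11],
    [0.3,0.2,-0.17,0,0,0.22],
    [0.5,0.32,-0.17,0,0,0.33],
    [0.7,0.45,-0.17,0,0,0.44],
    [0.91,0.6,-0.17,0,0,0.56]
  ],
  "claw": 1
}}

```text
clock: 18.45
tcp_pos: [0.635, -0.1435, 0.2203]
orientation: [-3.008, -0.906, 0.002]
contact_force: [-0.7, -1.2, 0.1]
grip_width: 0.0855
gripper_force: 0.0
```

>>> {"api": "apply_moves", "payload": {
  "rows": [
    [0,0,0,0,0,0.11],
    [0,0,0,0,0,0.22],
    [0,0,0,0,0,0.276],
    [0,0,0,0,0,0.276],
    [0,0,0,0,0,0.276]
  ]
}}

```text
clock: 19.08
tcp_pos: [0.6343, -0.1447, 0.2206]
orientation: [-3.131, -0.25, 0.001]
contact_force: [0.8, 0.2, -0.4]
grip_width: 0.0856
gripper_force: 0.0
```

```bash
cat >> m.py <<'E'
def jar(f,name,rad=.0255,top=.062,bot=.0255,lo=None):
    "fit the projected silhouette (top and bottom circle hull) to the outline"
    from scipy.optimize import minimize
    a=np.linspace(0,6.283,40); best=None
    for d in r.outline_of(f,name)[:1]:
        m=d["pixels"]; ys,xs=np.nonzero(m); p0=px2w(f,[xs.mean(),ys.mean()],top/2)[:2]
        def model(p):
            P=[w2px(f,(p[0]+q*np.cos(t),p[1]+q*np.sin(t),z)) for q,z in ((rad,top),(bot,.0)) for t in a]
            return cv2.fillConvexPoly(np.zeros(m.shape,np.uint8),cv2.convexHull((np.array(P)*16).astype(np.int32).reshape(-1,1,2)),1,shift=4)>0
        iou=lambda p:-(model(p)&m).sum()/(model(p)|m).sum()
        s=minimize(iou,p0,method="Nelder-Mead",options=dict(initial_simplex=[p0,p0+[.006,0],p0+[0,.006]],maxiter=60))
        print(name,round(d["conf"],2),np.round(d["rect"]).tolist(),s.x.round(4),"iou",round(-s.fun,3)); return s.x
E
python3 - <<'E'
from m import *
for i in range(4): f=r.grab_frame("wrist")
save(f,"w8.png"); o=r.get_obs(); print(o["tcp_pos"])
p=jar(f,"cherry_jar"); go([p[0],p[1],.012],-81)
E
```

```text
[ 0.63441462 -0.14487271  0.22102722]
cherry_jar 0.69 [227.0, 127.0, 58.0, 63.0] [ 0.6424 -0.1454] iou 0.95
yaw -80.94 -> -81.0 q7 -1.38 shift [0.031 0.007 0.836] turn [-0.     0.     0.001] rows>= 3.3
```

View pics/w8.png

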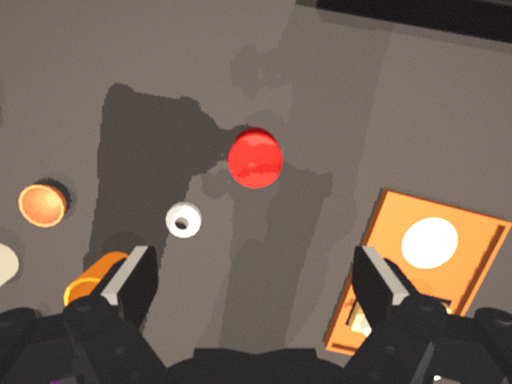

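The cherry jar is at (255,158), clear of the ring at (184,220). Descending to grip it.

>>> {"api": "apply_moves", "payload": {
  "rows": [
    [0.031,0.007,0.22,0,0,0],
    [0.031,0.007,0.45,0,0,0],
    [0.031,0.007,0.65,0,0,0],
    [0.031,0.007,0.8,0,0,0],
    [0.031,0.007,0.84,0,0,0]
  ]
}}

```text
clock: 19.95
tcp_pos: [0.6405, -0.145, 0.0085]
orientation: [-3.131, -0.248, 0.007]
contact_force: [0.8, 0.7, -0.3]
grip_width: 0.0857
gripper_force: 0.0
```

>>> {"api": "apply_moves", "payload": {
  "rows": [
    [0,0,0,0,0,0],
    [0,0,0,0,0,0],
    [0,0,0,0,0,0],
    [0,0,0,0,0,0],
    [0,0,0,0,0,0]
  ],
  "claw": 0,
  "newtons": 35
}}

```text
clock: 20.58
tcp_pos: [0.644, -0.1453, 0.0134]
orientation: [3.131, 0.248, 0.006]
contact_force: [-0.9, 1.6, 8.2]
grip_width: 0.0499
gripper_force: 36.2
```

```bash
python3 - <<'E'
from m import *
o=r.get_obs(); print(o["tcp_pos"],o["grip_width"])
T=np.array([.4607,.3414]);Rd=np.array([.5642,.3581])
go([.6424,-.1454,.16],-81); go([.564,.358,.16],-81)
E
```

```text
[ 0.64401988 -0.14528263  0.01338051] 0.04987943560571109
yaw -80.96 -> -81.0 q7 -1.44 shift [-0.004  0.    -0.586] turn [ 0.001 -0.002  0.   ] rows>= 2.3
yaw -80.96 -> -81.0 q7 -1.44 shift [ 2.000e-03 -2.038e+00 -5.890e-01] turn [ 0.001 -0.002  0.   ] rows>= 8.5
```

>>> {"api": "apply_moves", "payload": {
  "rows": [
    [0,0,-0.12,0,0,0],
    [0,0,-0.35,0,0,0],
    [0,-0.12,-0.55,0,0,0],
    [0,-0.32,-0.58,0,0,0],
    [0,-0.54,-0.58,0,0,0]
  ]
}}

```text
clock: 21.2
tcp_pos: [0.6219, -0.0115, 0.1584]
orientation: [3.131, 0.244, 0.006]
contact_force: [0.8, 1.3, -2.1]
grip_width: 0.0495
gripper_force: 37.1
```

>>> {"api": "apply_moves", "payload": {
  "rows": [
    [0,-0.22,0,0,0,0],
    [0,-0.44,0,0,0,0],
    [0,-0.66,0,0,0,0],
    [0,-0.86,0,0,0,0],
    [0,-1.0,0,0,0,0]
  ]
}}

```text
clock: 21.82
tcp_pos: [0.581, 0.2379, 0.1568]
orientation: [-3.131, -0.252, -0.001]
contact_force: [-0.3, -0.6, -1.2]
grip_width: 0.0498
gripper_force: 37.1
```

```bash
cat >> m.py <<'E'
def soda(f):
    h,s,v=cv2.split(hsv(f)); h=h.astype(int)
    print("yellow",circ(f,(abs(h-28)<7)&(s>120)&(v>120),.005),rect(f,(abs(h-28)<7)&(s>120)&(v>120),.005),"red",rect(f,((h<8)|(h>172))&(s>120),.005),"blue",rect(f,(abs(h-112)<12)&(s>120)&(v>50),.010))
E
python3 - <<'E'
from m import *
for i in range(5): f=r.grab_frame("wrist")
save(f,"w9.png"); o=r.get_obs(); print(o["tcp_pos"],o["grip_width"]); soda(f)
go([.563,.358,.16],-81)
E
```

```text
[0.58216697 0.233847   0.1562971 ] 0.04973374567768438
yellow [461.8 342.6  32.7] [464.6 346.3  51.5  64.9  51.7] red [468.6 219.8 180.8 152.   15.5] blue [521.1 351.7 203.  154.9   8.9]
yaw -81.0 -> -81.0 q7 -2.05 shift [ 0.002 -0.502 -0.015] turn [ 0.001 -0.    -0.   ] rows>= 2.0
```

View pics/w9.png

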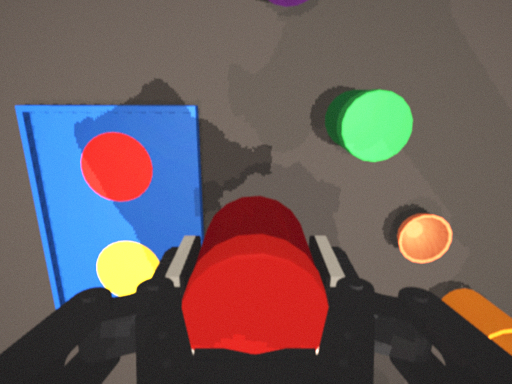

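The blue tray shows the red spot at (117,167) and the yellow spot at (128,268). The jar is held upright and the mint jar is clear at (376,125).

```bash
python3 - <<'E'
from m import *
f=r.grab_frame("wrist"); h,s,v=cv2.split(hsv(f)); h=h.astype(int); b=np.zeros(h.shape,bool); b[100:215,70:165]=1
m=((h<8)|(h>172))&(s>120)&b; print("red",rect(f,m,.005),circ(f,m,.005)); Rd=rect(f,m,.005)[:2]/1e3
go([Rd[0],Rd[1],.16],-81); go([Rd[0],Rd[1],.06],-81)
E
```

```text
red [566.4 358.   62.9  62.1  50.7] [566.3 358.2  31.7]
yaw -81.07 -> -81.0 q7 -2.05 shift [ 0.014 -0.503 -0.016] turn [ 0.001 -0.    -0.001] rows>= 2.0
yaw -81.07 -> -81.0 q7 -2.05 shift [ 0.014 -0.504  0.384] turn [ 0.001 -0.    -0.001] rows>= 2.5
```

>>> {"api": "apply_moves", "payload": {
  "rows": [
    [0.005,-0.15,0,0,0,0],
    [0.015,-0.35,0,0,0,0],
    [0.018,-0.48,0.03,0,0,0],
    [0.018,-0.504,0.2,0,0,0],
    [0.018,-0.504,0.38,0,0,0]
  ]
}}

```text
clock: 22.75
tcp_pos: [0.5677, 0.3597, 0.0608]
orientation: [-3.131, -0.246, -0.003]
contact_force: [-0.2, -0.4, -0.9]
grip_width: 0.0496
gripper_force: 37.1
```

```bash
python3 - <<'E'
from m import *
for i in range(6): f=r.grab_frame("wrist")
o=r.get_obs(); print(o["tcp_pos"],o["grip_width"])
go([.567,.358,.020],-81)
E
```

```text
[0.56842169 0.36021372 0.06345848] 0.04967313804291567
yaw -81.05 -> -81.0 q7 -2.26 shift [-0.008  0.008  0.174] turn [-0.001 -0.002 -0.001] rows>= 0.7
```

>>> {"api": "apply_moves", "payload": {
  "rows": [
    [-0.006,0.008,0.08,0,0,0],
    [-0.006,0.008,0.14,0,0,0],
    [-0.006,0.008,0.17,0,0,0],
    [-0.006,0.008,0.174,0,0,0],
    [-0.006,0.008,0.174,0,0,0]
  ]
}}

```text
clock: 23.68
tcp_pos: [0.5647, 0.3571, 0.0184]
orientation: [3.13, 0.247, -0.002]
contact_force: [-5.8, -4.2, 11.7]
grip_width: 0.0498
gripper_force: 37.4
```

>>> {"api": "apply_moves", "payload": {
  "rows": [
    [0,0,0.006,0,0,0],
    [0,0,0.006,0,0,0]
  ]
}}

```text
clock: 23.92
tcp_pos: [0.5647, 0.3572, 0.0183]
orientation: [3.13, 0.247, -0.002]
contact_force: [-9.8, -8.1, 22.1]
grip_width: 0.0496
gripper_force: 38.0
```

Firm contact, so I'll release.

>>> {"api": "apply_moves", "payload": {
  "rows": [
    [0,0,-0.008,0,0,0],
    [0,0,-0.008,0,0,0],
    [0,0,-0.008,0,0,0]
  ],
  "claw": 0.9
}}

```text
clock: 24.3
tcp_pos: [0.5654, 0.3579, 0.0177]
orientation: [3.132, 0.248, -0.0]
contact_force: [-0.2, -0.0, -0.2]
grip_width: 0.077
gripper_force: 0.0
```

>>> {"api": "apply_moves", "payload": {
  "rows": [
    [0,0,-0.06,0,0,0],
    [0,0,-0.25,0,0,0],
    [0,0,-0.45,0,0,0],
    [0,0,-0.7,0,0,0],
    [0,0,-0.8,0,0,0]
  ]
}}

```text
clock: 24.92
tcp_pos: [0.5669, 0.3593, 0.2239]
orientation: [-3.128, -0.247, -0.01]
contact_force: [1.2, -0.2, 0.1]
grip_width: 0.0767
gripper_force: 0.0
```

```bash
python3 - <<'E'
from m import *
for i in range(4): f=r.grab_frame("wrist")
save(f,"w10.png"); o=r.get_obs(); print(o["tcp_pos"])
f2=dict(f); f2["eye"]=np.array(f["eye"])-[0,0,.005]
h,s,v=cv2.split(hsv(f)); h=h.astype(int)
m=(abs(h-28)<7)&(s>120)&(v>120); print("yellow",rect(f,m,.005))
m=((h<8)|(h>172))&(s>120)&(v>20); print("red any",rect(f,m,.067))
for d in r.outline_of(f,"cherry_jar")[:2]: print(d["conf"],d["rect"])
P=[w2px(f,(.5663,.358,.067)),w2px(f,(.5663,.358,.005))]; print(P)
go([.47,.02,.24],-81)
E
```

```text
[0.56535546 0.35782136 0.21858291]
yellow [462.1 342.3  61.9  62.1  86.3]
red any [571.5 358.9  65.3  50.9  10.3]
0.7 [229.0, 139.4, 51.8, 65.2]
[array([254.17389324, 171.66694062]), array([254.36720486, 158.03848892])]
yaw -80.96 -> -81.0 q7 -2.21 shift [-0.587  1.273 -0.089] turn [0.    0.001 0.   ] rows>= 5.6
```

View pics/w10.png

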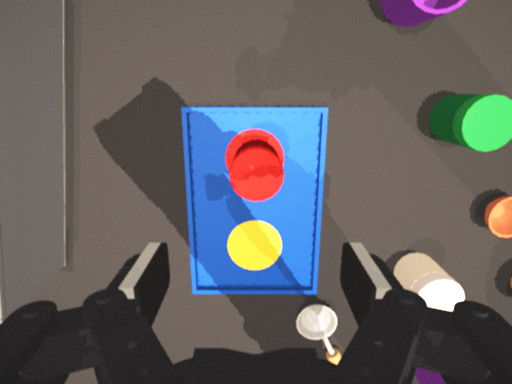

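The cherry jar stands within about 3 mm of the red spot's middle: its lid is at (257,174), expected at (254,172). Next is the tumbler.

>>> {"api": "apply_moves", "payload": {
  "rows": [
    [-0.1,0.21,-0.05,0,0,0],
    [-0.2,0.43,-0.05,0,0,0],
    [-0.3,0.65,-0.05,0,0,0],
    [-0.4,0.85,-0.05,0,0,0],
    [-0.5,1.0,-0.05,0,0,0]
  ],
  "claw": 1
}}

```text
clock: 25.8
tcp_pos: [0.4796, 0.0884, 0.229]
orientation: [3.131, 0.244, -0.005]
contact_force: [0.8, -0.2, 0.2]
grip_width: 0.0851
gripper_force: 0.0
```

>>> {"api": "apply_moves", "payload": {
  "rows": [
    [-0.08,0.2,0,0,0,0],
    [-0.1,0.3,0,0,0,0],
    [-0.1,0.3,0,0,0,0],
    [-0.1,0.3,0,0,0,0]
  ]
}}

```text
clock: 26.3
tcp_pos: [0.468, 0.0143, 0.2299]
orientation: [-3.131, -0.249, 0.002]
contact_force: [1.2, 0.5, -1.0]
grip_width: 0.0855
gripper_force: 0.0
```

```bash
python3 - <<'E'
from m import *
for i in range(4): f=r.grab_frame("wrist")
save(f,"w11.png"); o=r.get_obs(); print(o["tcp_pos"])
p=jar(f,"tumbler",.03,.068,.024); jar(f,"sugar_jar"); jar(f,"mint_jar"); go([p[0],p[1],.012],-81)
E
```

```text
[0.46833739 0.01452844 0.23035076]
tumbler 0.56 [239.0, 136.0, 64.0, 65.0] [ 0.4697 -0.0022] iou 0.952
sugar_jar 0.59 [92.0, 123.0, 69.0, 62.0] [0.4573 0.1422] iou 0.932
yaw -80.9 -> -81.0 q7 -1.62 shift [-0.005  0.065  0.874] turn [-0.     0.     0.001] rows>= 3.5
```

>>> {"api": "apply_moves", "payload": {
  "rows": [
    [-0.005,0.065,0.2,0,0,0],
    [-0.005,0.065,0.45,0,0,0],
    [-0.005,0.065,0.68,0,0,0],
    [-0.005,0.065,0.85,0,0,0],
    [-0.005,0.065,0.864,0,0,0]
  ]
}}

```text
clock: 27.28
tcp_pos: [0.4675, -0.0027, 0.0124]
orientation: [-3.132, -0.249, 0.009]
contact_force: [-0.4, 0.2, -0.0]
grip_width: 0.0851
gripper_force: 0.0
```

>>> {"api": "apply_moves", "payload": {
  "rows": [
    [0,0,0,0,0,0],
    [0,0,0,0,0,0],
    [0,0,0,0,0,0],
    [0,0,0,0,0,0],
    [0,0,0,0,0,0]
  ],
  "claw": 0,
  "newtons": 30
}}

```text
clock: 27.9
tcp_pos: [0.4714, -0.0024, 0.0166]
orientation: [-3.132, -0.248, -0.007]
contact_force: [-1.9, 1.1, 7.1]
grip_width: 0.0567
gripper_force: 30.0
```

>>> {"api": "apply_moves", "payload": {
  "rows": [
    [0,0,-0.1,0,0,0],
    [0,0,-0.3,0,0,0],
    [0,0,-0.55,0,0,0],
    [0,0,-0.6,0,0,0],
    [0,0,-0.6,0,0,0]
  ]
}}

```text
clock: 28.52
tcp_pos: [0.4701, -0.0031, 0.1657]
orientation: [3.131, 0.247, 0.005]
contact_force: [0.7, -0.6, -1.7]
grip_width: 0.0568
gripper_force: 31.8
```

```bash
python3 - <<'E'
from m import *
for i in range(3): f=r.grab_frame("wrist")
save(f,"w12.png"); o=r.get_obs(); print(o["tcp_pos"],o["grip_width"])
go([.4622,.342,.165],-81)
E
```

```text
[ 0.46837497 -0.00308652  0.16310907] 0.0571648431138719
yaw -80.96 -> -81.0 q7 -1.62 shift [ 0.192 -1.367 -0.008] turn [-0.     0.002  0.   ] rows>= 5.5
```

View pics/w12.png

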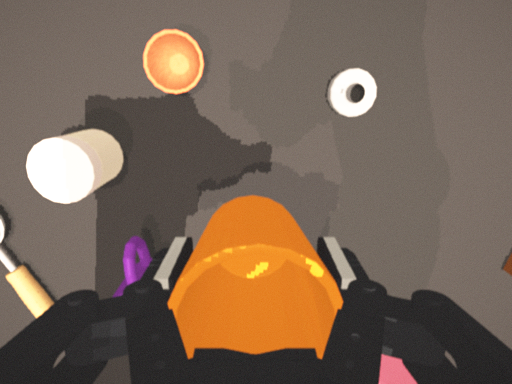

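The tumbler is held upright at (255,290) and the sugar jar is at (75,165). Carrying the tumbler to the yellow spot.

>>> {"api": "apply_moves", "payload": {
  "rows": [
    [0.02,-0.1,0,0,0,0],
    [0.04,-0.3,0,0,0,0],
    [0.07,-0.52,0,0,0,0],
    [0.1,-0.75,0,0,0,0],
    [0.14,-0.98,0,0,0,0]
  ]
}}

```text
clock: 29.3
tcp_pos: [0.4646, 0.2457, 0.1627]
orientation: [3.13, 0.247, -0.005]
contact_force: [-0.0, 0.4, -1.2]
grip_width: 0.0567
gripper_force: 31.8
```

>>> {"api": "apply_moves", "payload": {
  "rows": [
    [0.02,-0.2,0,0,0,0],
    [0.05,-0.34,0,0,0,0],
    [0.05,-0.39,0,0,0,0],
    [0.05,-0.39,0.15,0,0,0],
    [0.05,-0.39,0.3,0,0,0]
  ]
}}

```text
clock: 29.92
tcp_pos: [0.4626, 0.3414, 0.0876]
orientation: [3.13, 0.246, -0.002]
contact_force: [-0.8, -0.1, -1.1]
grip_width: 0.0572
gripper_force: 31.8
```

```bash
python3 - <<'E'
from m import *
for i in range(6): f=r.grab_frame("wrist")
o=r.get_obs(); print(o["tcp_pos"],o["grip_width"])
go([.4622,.342,.023],-81)
E
```

```text
[0.46359868 0.34302732 0.09081115] 0.05693656447175538
yaw -81.0 -> -81.0 q7 -2.37 shift [-0.007  0.003  0.271] turn [-0.    -0.001 -0.   ] rows>= 1.1
```

>>> {"api": "apply_moves", "payload": {
  "rows": [
    [-0.005,0.003,0.1,0,0,0],
    [-0.005,0.003,0.2,0,0,0],
    [-0.005,0.003,0.26,0,0,0],
    [-0.005,0.003,0.268,0,0,0],
    [-0.005,0.003,0.268,0,0,0]
  ]
}}

```text
clock: 30.85
tcp_pos: [0.4622, 0.3424, 0.0235]
orientation: [-3.131, -0.247, -0.002]
contact_force: [0.6, -0.4, -1.5]
grip_width: 0.0567
gripper_force: 31.9
```

>>> {"api": "apply_moves", "payload": {
  "rows": [
    [0,0,0.004,0,0,0],
    [0,0,0.004,0,0,0]
  ]
}}

```text
clock: 31.1
tcp_pos: [0.4619, 0.3421, 0.0221]
orientation: [-3.131, -0.247, -0.001]
contact_force: [0.7, -0.2, -1.9]
grip_width: 0.0569
gripper_force: 31.9
```

>>> {"api": "apply_moves", "payload": {
  "rows": [
    [0,0,0.006,0,0,0],
    [0,0,0.006,0,0,0]
  ]
}}

```text
clock: 31.35
tcp_pos: [0.4622, 0.3423, 0.0216]
orientation: [-3.132, -0.247, -0.002]
contact_force: [-2.2, -1.6, 11.7]
grip_width: 0.0569
gripper_force: 30.7
```

>>> {"api": "apply_moves", "payload": {
  "rows": [
    [0,0,0,0,0,0],
    [0,0,0,0,0,0],
    [0,0,-0.004,0,0,0]
  ],
  "claw": 0.95
}}

```text
clock: 31.72
tcp_pos: [0.4616, 0.3418, 0.0209]
orientation: [3.132, 0.247, -0.0]
contact_force: [-0.9, 0.1, -0.4]
grip_width: 0.0809
gripper_force: 0.0
```

>>> {"api": "apply_moves", "payload": {
  "rows": [
    [0,0,-0.06,0,0,0],
    [0,0,-0.25,0,0,0],
    [0,0,-0.45,0,0,0],
    [0,0,-0.7,0,0,0],
    [0,0,-0.8,0,0,0]
  ]
}}

```text
clock: 32.35
tcp_pos: [0.4628, 0.3433, 0.2264]
orientation: [-3.128, -0.247, -0.009]
contact_force: [0.5, 0.3, -0.5]
grip_width: 0.081
gripper_force: 0.0
```

```bash
python3 - <<'E'
from m import *
for i in range(4): f=r.grab_frame("wrist")
save(f,"w13.png"); o=r.get_obs(); print(o["tcp_pos"])
g=dict(f); g["eye"]=np.array(f["eye"])-[0,0,.005]
import m as M
# the outline fit with the scene lifted 5 mm (tray floor)
a=r.outline_of
import types
for n,args in (("tumbler",(.03,.068,.024)),("cherry_jar",())):
    from unittest.mock import patch
    with patch.object(M,"w2px",lambda F,p:w2px(f,(p[0],p[1],p[2]+.005))): 
        M.jar(f,n,*args)
go([.457,.145,.22],-81)
E
```

```text
[0.46154667 0.34175212 0.22162264]
tumbler 0.8 [220.0, 138.0, 66.0, 69.0] [0.4605 0.3421] iou 0.943
cherry_jar 0.83 [228.0, 20.0, 58.0, 67.0] [0.5621 0.3558] iou 0.931
yaw -80.96 -> -81.0 q7 -2.3 shift [-0.139  0.772  0.001] turn [0.001 0.001 0.   ] rows>= 3.1
```

>>> {"api": "apply_moves", "payload": {
  "rows": [
    [-0.02,0.2,0,0,0,0.03],
    [-0.05,0.4,0,0,0,0.06],
    [-0.1,0.6,0,0,0,0.1],
    [-0.14,0.772,0,0,0,0.1],
    [-0.14,0.772,0,0,0,0.1]
  ],
  "claw": 1
}}

```text
clock: 33.28
tcp_pos: [0.4565, 0.1416, 0.2197]
orientation: [3.139, -0.008, -0.005]
contact_force: [-0.6, 0.5, -1.6]
grip_width: 0.0851
gripper_force: 0.0
```

```bash
python3 - <<'E'
from m import *
for i in range(5): f=r.grab_frame("wrist")
save(f,"w14.png"); o=r.get_obs(); print(o["tcp_pos"])
p=jar(f,"sugar_jar"); go([p[0],p[1],.013],-90)
E
```

```text
[0.45715874 0.14723123 0.2206968 ]
sugar_jar 0.58 [234.0, 133.0, 51.0, 65.0] [0.4569 0.1437] iou 0.909
yaw -89.83 -> -90.0 q7 -2.07 shift [-0.001  0.014  0.831] turn [-0.     0.     0.002] rows>= 3.3
```

>>> {"api": "apply_moves", "payload": {
  "rows": [
    [0,0.014,0.2,0,0,0],
    [0,0.014,0.43,0,0,0],
    [0,0.014,0.65,0,0,0],
    [0,0.014,0.8,0,0,0],
    [0,0.014,0.825,0,0,0]
  ]
}}

```text
clock: 34.2
tcp_pos: [0.4556, 0.1427, 0.0127]
orientation: [3.14, 0.004, -0.007]
contact_force: [0.1, -0.4, 0.1]
grip_width: 0.0853
gripper_force: 0.0
```

>>> {"api": "apply_moves", "payload": {
  "rows": [
    [0,0,0,0,0,0],
    [0,0,0,0,0,0],
    [0,0,0,0,0,0],
    [0,0,0,0,0,0],
    [0,0,0,0,0,0]
  ],
  "claw": 0,
  "newtons": 35
}}

```text
clock: 34.83
tcp_pos: [0.4588, 0.1432, 0.0165]
orientation: [-3.14, -0.001, -0.005]
contact_force: [-0.9, 0.2, 7.8]
grip_width: 0.0497
gripper_force: 35.7
```

>>> {"api": "apply_moves", "payload": {
  "rows": [
    [0,0,-0.1,0,0,0],
    [0,0,-0.3,0,0,0],
    [0,0,-0.55,0,0,0],
    [0,0,-0.65,0,0,0],
    [0,0,-0.65,0,0,0]
  ]
}}

```text
clock: 35.45
tcp_pos: [0.4587, 0.1425, 0.1797]
orientation: [-3.14, 0.0, -0.008]
contact_force: [0.9, -0.4, -1.8]
grip_width: 0.05
gripper_force: 37.2
```

```bash
python3 - <<'E'
from m import *
for i in range(3): f=r.grab_frame("wrist")
o=r.get_obs(); print(o["tcp_pos"],o["grip_width"],o["contact_force"])
go([.5652,-.366,.175],-95.6)
E
```

```text
[0.45639624 0.14164146 0.17613267] 0.049920284347219054 [ 0.27476468  0.38102875 -1.90482421]
yaw -89.97 -> -95.6 q7 -2.1 shift [0.434 2.031 0.006] turn [0.001 0.001 0.063] rows>= 8.3
```

>>> {"api": "apply_moves", "payload": {
  "rows": [
    [0.03,0.1,0,0,0,0.01],
    [0.08,0.3,0,0,0,0.02],
    [0.13,0.53,0,0,0,0.03],
    [0.18,0.76,0,0,0,0.05],
    [0.23,0.98,0,0,0,0.063]
  ]
}}

```text
clock: 36.22
tcp_pos: [0.5141, -0.1045, 0.1754]
orientation: [-3.138, 0.155, 0.005]
contact_force: [0.8, 0.8, -1.2]
grip_width: 0.0499
gripper_force: 37.2
```

```bash
python3 - <<'E'
from m import *
go([.5652,-.366,.175],-95.6)
E
```

```text
yaw -95.67 -> -95.6 q7 -1.64 shift [3.070e-01 1.021e+00 1.000e-03] turn [ 0.     0.002 -0.001] rows>= 4.3
```

>>> {"api": "apply_moves", "payload": {
  "rows": [
    [0.07,0.22,0,0,0,0],
    [0.14,0.45,0,0,0,0],
    [0.21,0.68,0,0,0,0],
    [0.28,0.9,0,0,0,0],
    [0.3,0.98,0,0,0,0]
  ]
}}

```text
clock: 36.85
tcp_pos: [0.5638, -0.3581, 0.1746]
orientation: [3.137, -0.162, -0.006]
contact_force: [-0.8, 0.7, -2.0]
grip_width: 0.0501
gripper_force: 37.2
```

```bash
python3 - <<'E'
from m import *
for i in range(6): f=r.grab_frame("wrist")
save(f,"w15.png"); print(r.get_obs()["tcp_pos"])
go([.5655,-.3662,.06],-95.6)
E
```

```text
[ 0.56592243 -0.35104981  0.17664821]
yaw -95.46 -> -95.6 q7 -1.23 shift [0.005 0.061 0.466] turn [-0.001  0.001  0.002] rows>= 1.9
```

>>> {"api": "apply_moves", "payload": {
  "rows": [
    [0.003,0.06,0.1,0,0,0],
    [0.003,0.06,0.25,0,0,0],
    [0.003,0.06,0.4,0,0,0],
    [0.003,0.06,0.464,0,0,0],
    [0.003,0.06,0.464,0,0,0]
  ]
}}

```text
clock: 37.78
tcp_pos: [0.5648, -0.3675, 0.0608]
orientation: [-3.137, 0.152, 0.002]
contact_force: [0.3, -0.1, -1.5]
grip_width: 0.0498
gripper_force: 37.2
```

```bash
python3 - <<'E'
from m import *
for i in range(5): f=r.grab_frame("wrist")
print(r.get_obs()["tcp_pos"])
go([.5655,-.3662,.0225],-95.6)
E
```

```text
[ 0.56593395 -0.36936091  0.06309804]
yaw -95.63 -> -95.6 q7 -1.22 shift [-0.003 -0.013  0.162] turn [ 0.001 -0.002 -0.   ] rows>= 0.7
```

>>> {"api": "apply_moves", "payload": {
  "rows": [
    [0,-0.01,0.08,0,0,0],
    [0,-0.01,0.14,0,0,0],
    [0,-0.01,0.158,0,0,0],
    [0,-0.01,0.158,0,0,0],
    [0,-0.01,0.158,0,0,0]
  ]
}}

```text
clock: 38.65
tcp_pos: [0.5643, -0.3654, 0.0217]
orientation: [-3.136, 0.154, 0.004]
contact_force: [-3.9, 3.7, 7.2]
grip_width: 0.0495
gripper_force: 37.5
```

>>> {"api": "apply_moves", "payload": {
  "rows": [
    [0,0,0.005,0,0,0],
    [0,0,0.005,0,0,0]
  ]
}}

```text
clock: 38.9
tcp_pos: [0.5644, -0.3654, 0.0216]
orientation: [-3.136, 0.154, 0.004]
contact_force: [-7.2, 5.4, 15.6]
grip_width: 0.05
gripper_force: 37.7
```

>>> {"api": "apply_moves", "payload": {
  "rows": [
    [0,0,-0.006,0,0,0],
    [0,0,-0.006,0,0,0],
    [0,0,-0.006,0,0,0]
  ],
  "claw": 0.9
}}

```text
clock: 39.28
tcp_pos: [0.5651, -0.3664, 0.0217]
orientation: [-3.138, 0.154, 0.0]
contact_force: [-0.3, 0.3, 0.0]
grip_width: 0.0768
gripper_force: 0.0
```

>>> {"api": "apply_moves", "payload": {
  "rows": [
    [0,0,-0.06,0,0,0],
    [0,0,-0.25,0,0,0],
    [0,0,-0.45,0,0,0],
    [0,0,-0.7,0,0,0],
    [0,0,-0.9,0,0,0]
  ]
}}

```text
clock: 39.9
tcp_pos: [0.5655, -0.3667, 0.2512]
orientation: [3.136, -0.154, 0.004]
contact_force: [1.0, 0.2, 0.5]
grip_width: 0.0766
gripper_force: 0.0
```

```bash
python3 - <<'E'
from m import *
import m as M
from unittest.mock import patch
for i in range(4): f=r.grab_frame("wrist")
save(f,"w16.png"); print(r.get_obs()["tcp_pos"])
with patch.object(M,"w2px",lambda F,p:w2px(F,(p[0],p[1],p[2]+.005))): M.jar(f,"sugar_jar")
print([ (round(d["conf"],2),np.round(d["rect"])) for d in r.outline_of(f,"cup")])
for n in ("scene","side"): M.jar(r.grab_frame(n),"mint_jar")
a=np.linspace(0,6.283,200)
for dx,dy in ((0,0),(-1,-3)):
    P=np.array([w2px(f,(.4646+dx/1e3+.03*np.cos(t),-.3543+dy/1e3+.03*np.sin(t),.079)) for t in a]); print(dx,dy,P.min(0).round(1),P.max(0).round(1))
E
```

```text
[ 0.56568183 -0.36671595  0.24936365]
sugar_jar 0.71 [230.0, 134.0, 48.0, 62.0] [ 0.5634 -0.3654] iou 0.938
[(0.58, array([196., 219.,  85.,  69.])), (0.5, array([ 85., 370.,  13.,  14.]))]
mint_jar 0.94 [302.0, 195.0, 18.0, 31.0] [0.642  0.1564] iou 0.888
mint_jar 0.63 [179.0, 188.0, 19.0, 32.0] [0.6411 0.1558] iou 0.933
0 0 [221.9 236.8] [278.5 287.5]
-1 -3 [224.8 237.4] [281.3 288. ]
```

View pics/w16.png

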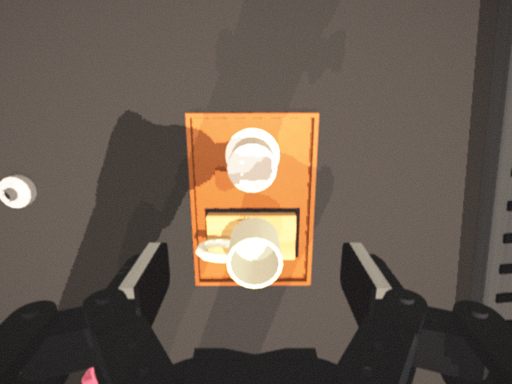

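The cup rim spans columns up to about 281 and rows up to about 288. That puts it about 3 mm off the board's middle, within the 8 mm allowed. The sugar jar is on the white spot, and the mint jar has not moved.

```bash
python3 -c "
from bench import r
print(r.hand_in())"
```

```text
the job is handed in; nothing more can be done
None
```

Both orders are made up and the job is handed in at about 40 s; no verdict came back. By my own measurements everything is placed within tolerance, the cup being the furthest off for its limit at about 3 mm of the allowed 8 mm, and the mint jar has not moved.

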